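# Pop the fuse hatch of a bench fuse unit with its push-push latch

### The job

The fuses of the unit with the red hatch are to be checked. With a fingertip, press the white mark on the red hatch down once until it stops, take the hand clear so that the hatch pops up by itself, and wait a moment to see that it stays up; then push the hatch back with a finger until it rests at its rear stop, and leave it standing open. Do not press a second time (that latches it again), do not lift or shove the unit, and leave the blue hatch and the things around alone.

Things in the scene. Friction and masses are not known exactly. Their poses are not given: they have to be found in the camera images.
- red_unit: Bench fuse unit with the red hatch: grey housing with a black base and rubber feet, 130 mm (x, its front with three terminals faces -x) x 96 mm (y), deck 45 mm high, hatch top 66 mm high when shut; 1.3 kg, loose on the bench. Origin: centre of its underside, x toward its rear (hinge side), z up.
- blue_unit: A second unit, the same in every way but with a blue hatch; it stays shut. A big magnifier lamp hangs over the bench at the far right, near the hand's starting side: draw the hand in before swinging it round to the units.
- red_press_mark (a point): Centre of the ribbed white press mark (24 x 30 mm) on top of the red hatch, 47 mm from the hinge axis; moves with the hatch. Shut, it is 67 mm above the bench.
- red_free_edge (a point): Middle of the lower lip of the red hatch's free (front) edge, 71 mm from the hinge axis and 10 mm below the hatch's mid plane; moves with the hatch. Shut, it is 54 mm above the bench; popped, about 105 mm.
- red_hinge (a point): Middle of the red hatch's hinge axis, 35 mm behind the unit's origin and 64 mm up; the axis is the unit's y. The hatch is a 71 (from the hinge to the front) x 74 mm cap, 4 mm thick with a 10 mm deep skirt round it.
- red_hatch (a joint): Angle of the red hatch: 0 shut and latched; negative pressed in (stop at -0.11, about 5 mm down at the mark); about 0.7 popped up, lying loosely on the plunger; 1.85 at the rear stop. Past about 1.6 it stays back by its own weight.
- red_plunger (a joint): Height in m of the white plunger rod under the red hatch: 0 latched, -0.005 pressed fully, 0.040 popped out. The latch trips at about -0.003 and takes some 4 N at the mark; when let go the plunger lifts the hatch in about 0.6 s, so the finger should go straight up and clear.
- red_index (a joint): Hidden step of the red push-push latch in m: 0 latched, 0.008 tripped by the press, 0.018 popped out, 0.028 latched again by a second press.
- blue_hatch (a joint): Angle of the blue hatch, 0 shut, negative pressed in, positive open.
- blue_index (a joint): Step of the blue latch, 0 latched, 0.008 or more once tripped.
- fuse_box: Small red and white box of spare fuses, 34 x 62 x 20 mm, loose; origin under its centre. A bystander.
- wick_spool: Small white spool of desoldering wick, 39 mm across, 12 mm high, loose. A bystander.
- big_capacitor: Dark blue capacitor standing upright, 25 mm across, 42 mm high, loose. A bystander.
- heatsink: Dark finned heatsink, 27 x 42 x 35 mm, loose. A bystander.

How it is judged (in metres and radians):
On the way, in this order (a step that is already met when the one before it is completed fails the run):
1. the red hatch is pressed in and its latch trips (value of joint red_hatch below -0.05 rad and value of joint red_index above 0.006 m).
2. the hatch has popped up and stays up by itself for half a second with no finger on it (value of joint red_plunger above 0.036 m and value of joint red_hatch between 0.55 and 1 rad and contact force between each of the arm, the fingers and red_unit below 0.05 N), for 0.5 s.
3. the hatch is pushed back past upright (value of joint red_hatch above 1.6 rad), for 0.1 s.
At the end, for the whole second after the job is handed in: The red hatch stands back at its rear stop (beyond 1.65 rad) by itself, its plunger is out (over 36 mm) after one press, the blue hatch is shut and latched, and the red unit stands flat within 30 mm of where it was (value of joint red_hatch above 1.65 rad and velocity of joint red_hatch below 0.1 rad/s and value of joint red_plunger above 0.036 m and value of joint red_index between 0.015 and 0.023 m and value of joint blue_hatch below 0.03 rad and value of joint blue_index below 0.004 m and distance of red_unit from where it was at the start of the episode below 0.03 m and angle between red_unit's own z axis and vertical below 0.05 rad and linear speed of red_unit below 0.02 m/s); the robot touches nothing.
It fails at once if the red latch is pressed a second time (value of joint red_index above 0.023 m).
It fails at once if the red unit is lifted, tipped or shoved more than 30 mm (height (world z) of red_unit above 0.012 m or angle between red_unit's own z axis and vertical above 0.15 rad or distance of red_unit from where it was at the start of the episode above 0.03 m).
It fails at once if the blue hatch is pressed or opened, or its unit moved more than 20 mm (value of joint blue_index above 0.005 m or value of joint blue_hatch above 0.1 rad or value of joint blue_hatch below -0.04 rad or distance of blue_unit from where it was at the start of the episode above 0.02 m).
It fails at once if a bystander is moved more than 15 mm (distance of any of fuse_box, wick_spool, big_capacitor, heatsink from where it was at the start of the episode above 0.015 m).
It also fails if it takes over 42 s, if anything falls off the work surface, if the arm or the gripper's body presses on something with over 40 N, if the wrist force passes 120 N, or if a joint passes its speed limit or range.

### The arm

A 7-joint arm with a two-finger parallel gripper is mounted at the origin on a cart in front of the work surface, level with it; the furniture and walls round the work are solid. World frame = base frame: x ahead of the robot, y to its left, z up, the work surface at z = 0. Lengths are in m, angles in degrees, forces in N, time in s.
With the tool pointing down it reaches from about 0.425 to 0.975 m from the base axis. Payload 16.7 kg.
Tool frame: the origin (TCP) lies at the very end of the fingers, on their centre line; the grasp point (between the pads) lies 19 mm behind it; z points along the fingers, y is the line along which they close (so a half turn about z gives the same grasp; the last joint's range is limited). The gripper opens to 85 mm and grips with 20 to 120 N. Pads are 22 mm wide; open, the fingers measure 114 mm over their backs; the gripper's body (76 mm by 85 mm) begins 54 mm behind the grasp point. The pads swing forward as they close: fully open they stand 13 mm farther back than shut.
Start: joints at [-80.3, 24.414, 4.234, 92.017, -1.954, 63.644, -3.845], TCP at [0.212, 0.641, 0.231] pointing down, gripper open.
Joint ranges: [-163.25, 163.25], [-28.42, 122.38], [-70.27, 78.77], [12.13, 141.07], [-58.53, 238.53], [9.26, 117.41], [-156.51, 156.51]. Speed limits (degrees/s): [108.29, 108.29, 136.94, 136.94, 172.46, 172.46, 172.46].

### API

Orientations are given as [roll, pitch, yaw] about the fixed x, y, z axes, in that order (R = Rz(yaw) Ry(pitch) Rx(roll)).
In Python, from workcell import * gives the robot as it stands. The module is installed in compiled form; this text tells all that it offers.
- The arm moves only by the tool move_arm, never from a script. Its argument "increments" is a list of rows, each a list of 5 numbers: the opening, from -1 (shut) to 1 (fully open), then the shift along the tool's x, y, z in units of 40 mm (1.0 is 40 mm), then the turn about the tool's z in units of 6 degrees (1.0 is 6 degrees). A call has 1 to 5 rows; each row shifts and turns the commanded pose from where the row before left it, along the tool's axes as they then stand; what a row does not reach is not made up. A row lasts 1/8 s, in which the tool goes at most 62.5 mm and 10.7 degrees, less where a joint would pass 70% of its speed; a pose out of reach is approached as far as the arm can. A call is refused whole if a number of a shift passes 1 or a number of a turn 1, either way. A call with a gripper value outside its range is refused whole. The fingers move at their own pace and stop on an object; "newtons" is the grip in N (left out, the last holds). Time passes only in rows, so rows that do not move let the fingers close. It gives the time, the measured TCP pose, the force, the opening and the grip force at its end, in the units of the state.
- get_state(): the state, without advancing time (a new reading comes with each control period).
- capture(name): name is "scene" or "top" or "wrist"; returns (picture, depth): 384x512x3 uint8, red, green, blue; 384x512 float32, m along the optical axis (not along the pixel's ray), 0 where there is no reading.
- camera_info(name): a dict with "mtx" (3x3 intrinsics, pixels), "world_from_camera" (4x4, takes a point from camera to world coordinates); the wrist camera has in their place "tool_from_camera" (4x4, takes a point from camera to tool coordinates, whose origin is the TCP and whose axes are the flange's). Camera axes: x right, y down, z forward; pixel columns grow to the right and rows downward; lengths in m; the calibration is good to about 2 mm. A picture is of the moment at which its call begins: read the wrist's pose just before it. camera_info takes no time and is no camera call.
- hand_in(): hands the job in; it is judged then, once.
The state is a dict: "t": time; "qpos": joint angles; "joint_vel": joint speeds; "tau": joint torques, N m; "tcp_pos": TCP position; "eef_rot": TCP orientation; "ft_force": force on the tool from outside, world axes, zero at the start; "torque": the same for the moment, N m; "grip_width": opening from 0.0 (shut) to 1.0 (fully open); "finger_force": force on a finger pad.
Only numpy, scipy, OpenCV 4.12 (cv2) and the standard library are available. Lean on these libraries where they do the work, as an engineer would, in place of code of your own. Each camera call takes 0.05 s, during which the arm holds its last target. There are 200 camera calls.

## Working session

There is one attempt and no reset: what is moved stays moved. The work goes in short steps, Python scripts to look and compute and a tool call to move; the robot and the scene stay as the last step left them, time stands still between calls to the robot, and variables do not carry over. Pictures are saved under pics/ and viewed, at most 10 in all, crops included, and the job is handed in when it is done.

Besides the shell and the picture viewer there is one more tool, called after ">>>" in YAML: its name, and indented under it one key for each argument. move_arm: Moves the arm, as the interface text tells. Its arguments: {"type":"object","properties":{"increments":{"type":"array"},"newtons":{"type":"number"}},"required":["increments"]}

```bash
mkdir -p pics
cat > h.py <<'E'
from workcell import *
import numpy as np, cv2
def pts(name):
    s=get_state(); i=camera_info(name); p,d=capture(name)
    K=np.array(i["mtx"]); T=np.array(i["world_from_camera"])
    v,u=np.mgrid[:384,:512]
    c=np.stack([(u-K[0,2])/K[0,0]*d,(v-K[1,2])/K[1,1]*d,d],-1)
    return p,d,c@T[:3,:3].T+T[:3,3]
E
python3 - <<'E'
from h import *
for n in("scene","top"):
    p,d,w=pts(n); np.savez("pics/"+n,p=p,d=d,w=w)
    cv2.imwrite(f"pics/{n}0.png",p[...,::-1])
    T=np.array(camera_info(n)["world_from_camera"]);print(n,T.round(3))
s=get_state();print({k:np.round(v,3) for k,v in s.items()})
E
```

```text
scene [[ 0.835 -0.382  0.395  0.121]
 [-0.55  -0.576  0.605 -0.509]
 [-0.003 -0.723 -0.691  0.656]
 [ 0.     0.     0.     1.   ]]
top [[ 1.500e-02 -9.930e-01  1.160e-01  3.220e-01]
 [-1.000e+00 -1.400e-02  3.000e-03  1.300e-02]
 [-1.000e-03 -1.160e-01 -9.930e-01  1.325e+00]
 [ 0.000e+00  0.000e+00  0.000e+00  1.000e+00]]
{'t': np.float64(0.1), 'qpos': array([-80.3  ,  24.446,   4.231,  92.046,  -1.955,  63.644,  -3.845]), 'joint_vel': array([ 0.063,  0.005,  0.107, -0.04 , -0.09 ,  0.025,  0.026]), 'tau': array([ 8.0000e-03, -9.5154e+01,  3.7710e+00, -4.6440e+01,  2.0000e-02,
        7.0000e-03,  0.0000e+00]), 'tcp_pos': array([0.211, 0.641, 0.231]), 'eef_rot': array([-1.79936e+02,  3.00000e-03,  1.61732e+02]), 'ft_force': array([0.566, 0.599, 0.977]), 'torque': array([ 0.032, -0.046, -0.012]), 'finger_force': np.float64(0.0), 'grip_width': np.float64(0.999)}
```

View pics/scene0.png

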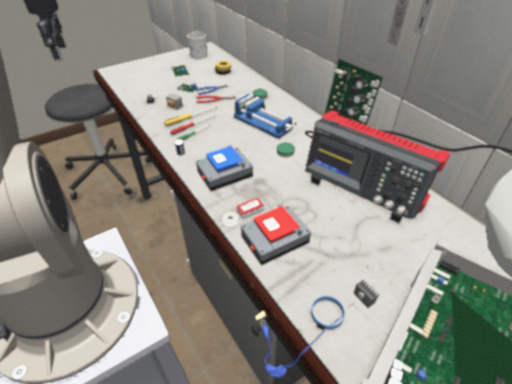

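View pics/top0.png

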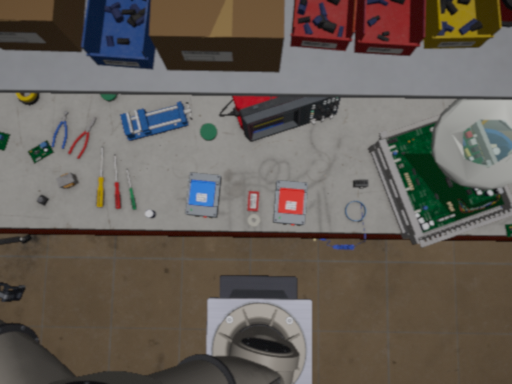

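The scene view shows the red unit near (275,232) and the blue one near (224,165). In the top view, the red hatch is at (291,201) with its white mark inside it, and the blue hatch is at (204,194). The lamp is at (480,145), away from the arm, which is at the left. Next I'll measure the red unit.

Run:
```python
from h import *
for n in("scene","top"):
    z=np.load(f"pics/{n}.npz");p=z["p"].astype(int);w=z["w"]
    r=p[...,0];g=p[...,1];b=p[...,2]
    box=np.zeros(r.shape,bool)
    if n=="top": box[170:230,270:312]=1
    else: box[200:262,238:312]=1
    red=box&(r>150)&(g<90)&(w[...,2]>.055)
    wh=box&(r>180)&(g>170)&(w[...,2]>.055)
    un=box&(w[...,2]>.030)
    for nm,m in(("red",red),("white",wh),("hatch",red|wh),("unit",un)):
        q=w[m]; rect=cv2.minAreaRect(q[:,:2].astype(np.float32))
        print(n,nm,m.sum(),q.mean(0).round(4),"medz",np.median(q[:,2]).round(4),np.round(rect[0],4),np.round(rect[1],4),round(rect[2],1))
z=np.load("pics/top.npz");w=z["w"]
for v,u in((45,220),(20,330),(80,300),(145,480),(115,290),(203,204)):print(v,u,w[v,u].round(3))
```

```text
scene red 605 [ 0.4459 -0.0977  0.065 ] medz 0.0653 [ 0.4444 -0.0923] [0.0699 0.0724] 86.8
scene white 158 [ 0.4315 -0.0923  0.0739] medz 0.0664 [ 0.2821 -0.26  ] [0.5899 0.0605] 51.2
scene hatch 763 [ 0.443  -0.0966  0.0668] medz 0.0655 [ 0.3185 -0.2868] [0.5868 0.0957] 57.6
scene unit 2245 [ 0.4321 -0.1034  0.0582] medz 0.0463 [ 0.3331 -0.2884] [0.5919 0.1554] 60.8
top red 477 [ 0.451  -0.0894  0.0746] medz 0.067 [ 0.397  -0.0671] [0.0863 0.2021] 66.2
top white 34 [ 0.4353 -0.0888  0.0682] medz 0.0681 [ 0.4346 -0.0888] [0.0142 0.0278] 23.5
top hatch 511 [ 0.45   -0.0893  0.0742] medz 0.067 [ 0.397  -0.0671] [0.0863 0.2021] 66.2
top unit 1372 [ 0.4437 -0.0896  0.0646] medz 0.0502 [ 0.41   -0.0791] [0.1204 0.2249] 71.8
45 220 [0.624 0.072 0.705]
20 330 [ 0.721 -0.115  0.607]
80 300 [ 0.61  -0.062  0.603]
145 480 [ 0.545 -0.483  0.404]
115 290 [ 0.701 -0.084  0.105]
203 204 [0.438 0.169 0.065]
```

>>> move_arm:
  increments:
    - [-1,-1,-0.4,0,0.6]
    - [-1,-1,-0.4,0,0.6]
    - [-1,-1,-0.4,0,0.6]
    - [-1,-1,-0.4,0,0.6]
    - [-1,-1,-0.4,0,0.7]

```text
t: 0.72
tcp_pos: [0.358, 0.482, 0.231]
eef_rot: [-180.0, 0.0, 143.0]
ft_force: [0.9, 0.2, -0.2]
grip_width: -0.0
finger_force: 0.0
```

Run:
```python
from h import *
z=np.load("pics/scene.npz");p=z["p"].astype(int);w=z["w"]
for n in("scene","top"):
    z=np.load(f"pics/{n}.npz");p=z["p"].astype(int);w=z["w"]
    r=p[...,0];g=p[...,1];b=p[...,2]
    ok=(abs(w[...,0]-.44)<.09)&(abs(w[...,1]+.09)<.075)
    hm=ok&(abs(w[...,2]-.066)<.005)
    wh=hm&(r>170)&(g>150)
    un=ok&(abs(w[...,2]-.045)<.035)&(w[...,2]>.035)
    for nm,m in(("hatch",hm),("white",wh),("unit",un)):
        q=w[m]; rect=cv2.minAreaRect(q[:,:2].astype(np.float32))
        print(n,nm,m.sum(),q.mean(0).round(4),np.round(rect[0],4),np.round(rect[1],4),round(rect[2],1),q.min(0).round(3),q.max(0).round(3))
```

```text
scene hatch 931 [ 0.4456 -0.0921  0.0654] [ 0.4468 -0.0897] [0.0924 0.0775] 86.2 [ 0.407 -0.138  0.061] [ 0.488 -0.046  0.069]
scene white 184 [ 0.4373 -0.0846  0.0662] [ 0.4525 -0.091 ] [0.0755 0.0868] 3.1 [ 0.412 -0.133  0.063] [ 0.488 -0.046  0.069]
scene unit 2114 [ 0.4358 -0.0988  0.0539] [ 0.4426 -0.0897] [0.097  0.1337] 85.6 [ 0.375 -0.142  0.035] [ 0.512 -0.038  0.069]
top hatch 588 [ 0.45   -0.0916  0.0666] [ 0.4491 -0.0921] [0.0906 0.0763] 86.7 [ 0.409 -0.139  0.061] [ 0.49  -0.049  0.071]
top white 59 [ 0.4349 -0.0905  0.0668] [ 0.4355 -0.0899] [0.0275 0.0217] 81.3 [ 0.424 -0.103  0.062] [ 0.448 -0.076  0.071]
top unit 1344 [ 0.4454 -0.0905  0.0556] [ 0.4452 -0.0915] [0.0962 0.134 ] 86.0 [ 0.377 -0.142  0.035] [ 0.515 -0.042  0.076]
```

>>> move_arm:
  increments:
    - [-1,-0.7,-0.6,0,0.7]
    - [-1,-0.75,-0.55,0,0.7]
    - [-1,-0.8,-0.5,0,0.7]
    - [-1,-0.8,-0.45,0,0.7]
    - [-1,-0.85,-0.4,0,0.7]

```text
t: 1.35
tcp_pos: [0.3961, 0.2998, 0.2312]
eef_rot: [-180.0, 0.0, 122.0]
ft_force: [0.1, 0.8, 0.3]
grip_width: -0.003
finger_force: 0.0
```

>>> move_arm:
  increments:
    - [-1,-0.9,-0.35,0,0.7]
    - [-1,-0.9,-0.25,0,0.7]
    - [-1,-0.95,-0.2,0,0.7]
    - [-1,-0.95,-0.1,0,0.7]
    - [-1,-0.95,-0.05,0,0.7]

```text
t: 1.98
tcp_pos: [0.4366, 0.1122, 0.2314]
eef_rot: [180.0, -0.0, 100.9]
ft_force: [0.4, -0.0, -0.3]
grip_width: -0.001
finger_force: 0.0
```

>>> move_arm:
  increments:
    - [-1,-1,-0.1,0,0.5]
    - [-1,-1,-0.1,0,0.5]
    - [-1,-1,-0.1,0,0.5]
    - [-1,-1,-0.1,0,0.5]
    - [-1,-0.9,0,0,0.5]

```text
t: 2.6
tcp_pos: [0.4377, -0.0844, 0.2314]
eef_rot: [180.0, -0.0, 85.9]
ft_force: [0.4, 0.5, 0.1]
grip_width: -0.0
finger_force: 0.0
```

Run:
```python
from h import *
i=camera_info("wrist");capture("top");s=get_state();p,d=capture("wrist")
cv2.imwrite("pics/w1.png",p[...,::-1])
print(s["tcp_pos"],s["eef_rot"],s["qpos"])
from scipy.spatial.transform import Rotation as Ro
R=Ro.from_euler("xyz",s["eef_rot"],degrees=True).as_matrix()
K=np.array(i["mtx"]);T=np.array(i["tool_from_camera"]);print(T.round(3))
v,u=np.mgrid[:384,:512]
c=np.stack([(u-K[0,2])/K[0,0]*d,(v-K[1,2])/K[1,1]*d,d],-1)
w=(c@T[:3,:3].T+T[:3,3])@R.T+s["tcp_pos"]
P=p.astype(int);r,g,b=P[...,0],P[...,1],P[...,2]
ok=(d>0)&(abs(w[...,0]-.44)<.06)&(abs(w[...,1]+.09)<.06)&(abs(w[...,2]-.066)<.006)
for nm,m in(("hatch",ok&(r>120)),("white",ok&(r>150)&(g>130))):
    q=w[m]
    if len(q)<5: print(nm,len(q));continue
    re=cv2.minAreaRect(q[:,:2].astype(np.float32));print(nm,len(q),np.median(q,0).round(4),np.round(re[0],4),np.round(re[1],4),round(re[2],1))
```

```text
[ 0.43734192 -0.08838196  0.23156214] [1.79962868e+02 1.70003233e-02 8.55122002e+01] [-37.30382772   1.3277851   41.95264943 121.87486617  -1.03697985
  57.10468249   0.7160404 ]
[[-0.001 -0.945 -0.327  0.084]
 [ 1.    -0.    -0.001 -0.   ]
 [ 0.    -0.327  0.945 -0.143]
 [ 0.     0.     0.     1.   ]]
hatch 5621 [ 0.4483 -0.0877  0.0671] [ 0.4485 -0.0905] [0.093  0.0777] 85.7
white 760 [ 0.4338 -0.0888  0.0682] [ 0.4453 -0.1103] [0.0355 0.0861] 29.3
```

View pics/w1.png

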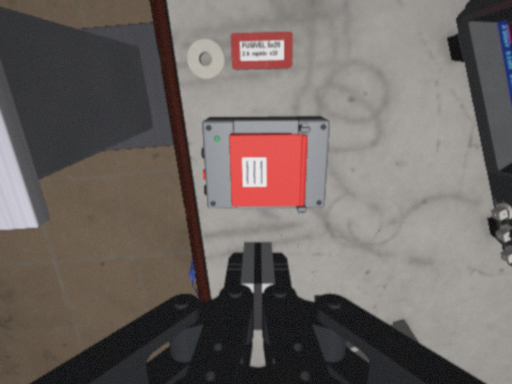

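The wrist view shows the shut red hatch at about (268,170), with its white mark at (254,172). Its hinge is on the right (+x), and the fingertips are at (258,245). Now I'll descend above the mark.

>>> move_arm:
  increments:
    - [-1,0,-0.08,0.9,0]
    - [-1,0,0,0.9,0]
    - [-1,0,0,0.9,0]
    - [-1,0,0,0.95,0]
    - [-1,0,0,0,0]

```text
t: 3.32
tcp_pos: [0.4333, -0.0824, 0.0838]
eef_rot: [-179.7, 0.1, 86.0]
ft_force: [-0.3, -0.5, 1.1]
grip_width: 0.003
finger_force: 0.0
```

>>> move_arm:
  increments:
    - [-1,-0.15,0,0.2,0]
    - [-1,0,0,0.2,0]
    - [-1,0,0,0.05,0]
    - [-1,0,0,0.05,0]

```text
t: 3.82
tcp_pos: [0.435, -0.0876, 0.0656]
eef_rot: [180.0, -0.0, 86.1]
ft_force: [-0.0, -0.1, 4.3]
grip_width: 0.003
finger_force: 1.8
```

>>> move_arm:
  increments:
    - [-1,0,0,0.05,0]
    - [-1,0,0,0.05,0]

```text
t: 4.08
tcp_pos: [0.4352, -0.0876, 0.0615]
eef_rot: [180.0, -0.0, 86.1]
ft_force: [-3.0, 1.5, 20.9]
grip_width: -0.001
finger_force: 10.5
```

At the stop (force up to 21 N). Going straight up and clear.

>>> move_arm:
  increments:
    - [-1,0,0,-1,0]
    - [-1,0,0,-1,0]
    - [-1,0,0,-1,0]
    - [-1,0,0,-0.8,0]
    - [-1,0,0,0,0]

```text
t: 4.7
tcp_pos: [0.4359, -0.0874, 0.2151]
eef_rot: [179.8, -0.1, 86.2]
ft_force: [-0.5, 0.4, -1.3]
grip_width: -0.004
finger_force: 0.0
```

>>> move_arm:
  increments:
    - [-1,0,0,0,0]
    - [-1,0,0,0,0]
    - [-1,0,0,0,0]
    - [-1,0,0,0,0]
    - [-1,0,0,0,0]

```text
t: 5.32
tcp_pos: [0.4347, -0.0878, 0.2132]
eef_rot: [-180.0, 0.0, 86.1]
ft_force: [0.3, 0.2, -0.4]
grip_width: -0.001
finger_force: 0.0
```

Run:
```python
from h import *
capture("top")
p,d,w=pts("scene");cv2.imwrite("pics/s2.png",cv2.resize(p[180:290,210:340,::-1],None,fx=5,fy=5))
P=p.astype(int);m=(P[...,0]>150)&(P[...,1]<90)&(abs(w[...,0]-.44)<.06)&(abs(w[...,1]+.09)<.06)&(w[...,2]>.055)&(w[...,2]<.15)
q=w[m];print(len(q),q.min(0).round(3),q.max(0).round(3))
n=np.linalg.svd(q-q.mean(0),full_matrices=False)[2][2];print(n)
s=get_state();print(s["t"],s["tcp_pos"],s["ft_force"])
```

```text
270 [ 0.422 -0.128  0.066] [ 0.478 -0.056  0.115]
[-0.64409676  0.04835653 -0.76341405]
5.425 [ 0.43477766 -0.08770467  0.21328118] [ 0.01916285 -0.61823296 -0.25746874]
```

View pics/s2.png

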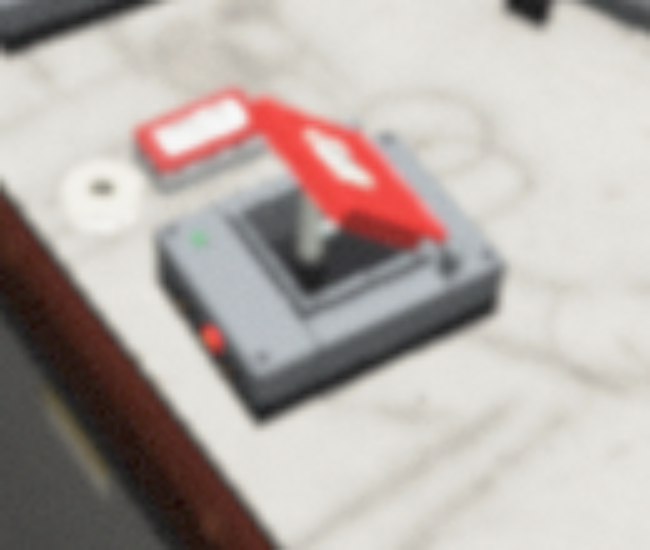

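The picture shows the hatch popped at about 0.7 rad on its plunger (rod near (310,230) in the crop). The fuse box and spool haven't moved. I'll open the gripper, bring its front finger down ahead of the lip and off the rod's line, then push in +x.

>>> move_arm:
  increments:
    - [1,-0.6,0.33,0,0]
    - [1,0,0,0,0]
    - [1,0,0,0,0]
    - [1,0,0,0,0]
    - [1,0,0,0,0]

```text
t: 6.05
tcp_pos: [0.4462, -0.1121, 0.2133]
eef_rot: [180.0, -0.0, 86.2]
ft_force: [0.4, -1.0, 0.0]
grip_width: 1.0
finger_force: 0.0
```

>>> move_arm:
  increments:
    - [1,0,0,0.6,0]
    - [1,0,0,0.6,0]
    - [1,0,0,0,0]

```text
t: 6.42
tcp_pos: [0.4454, -0.1124, 0.1644]
eef_rot: [-179.8, 0.1, 86.1]
ft_force: [0.3, 0.2, 0.3]
grip_width: 0.998
finger_force: 0.0
```

Run:
```python
from h import *
p,d,w=pts("scene");cv2.imwrite("pics/s3.png",cv2.resize(p[150:290,210:350,::-1],None,fx=4,fy=4))
s=get_state();print(s["t"],s["tcp_pos"],s["ft_force"],s["grip_width"])
```

```text
6.475 [ 0.44598829 -0.11258016  0.16532244] [ 0.57610381 -0.28758757 -0.13816598] 0.9994739274358186
```

View pics/s3.png

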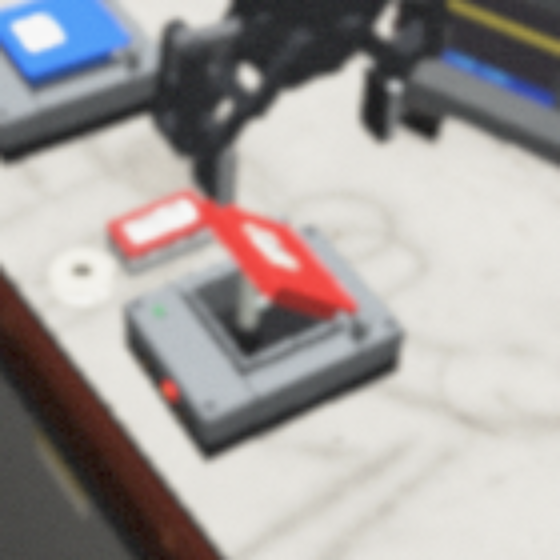

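The two open fingers hang above the unit, with the front one near (215,185) in the crop and the rear one near (380,115). I'll check the front finger's position from depth before going lower.

Run:
```python
from h import *
p,d,w=pts("scene");P=p.astype(int)
m=(w[...,2]>.13)&(w[...,2]<.3)&(abs(w[...,1]+.11)<.08)&(abs(w[...,0]-.44)<.12)
q=w[m];print(len(q))
for lo,hi in((.3,.42),(.42,.47),(.47,.56)):
    a=q[(q[:,0]>lo)&(q[:,0]<hi)]
    if len(a):
        zt=np.percentile(a[:,2],2);b=a[a[:,2]<zt+.02];print(lo,len(a),"zmin",zt.round(4),b.min(0).round(4),np.median(b,0).round(4),b.max(0).round(4))
```

```text
2171
0.3 1122 zmin 0.1891 [ 0.3882 -0.1206  0.1783] [ 0.3936 -0.1151  0.1961] [ 0.4024 -0.0996  0.2089]
0.42 403 zmin 0.239 [ 0.4201 -0.1324  0.2368] [ 0.4495 -0.1228  0.2486] [ 0.47   -0.0969  0.2587]
0.47 646 zmin 0.1826 [ 0.4865 -0.1269  0.1795] [ 0.4882 -0.1193  0.1911] [ 0.5006 -0.103   0.2024]
```

>>> move_arm:
  increments:
    - [1,0,0,0.7,0]
    - [1,0,0,0.7,0]
    - [1,0,0,0.5,0]
    - [1,0,0,0.2,0]
    - [1,0,0,0,0]

```text
t: 7.15
tcp_pos: [0.4466, -0.1125, 0.0819]
eef_rot: [180.0, -0.0, 86.1]
ft_force: [0.6, 0.5, 0.2]
grip_width: 1.002
finger_force: 0.0
```

Run:
```python
from h import *
p,d,w=pts("scene");cv2.imwrite("pics/s4.png",cv2.resize(p[150:290,210:350,::-1],None,fx=4,fy=4))
s=get_state();print(s["t"],s["tcp_pos"],s["ft_force"],s["grip_width"])
```

```text
7.2 [ 0.4468336  -0.11258729  0.08212763] [0.59145627 0.64707781 0.20701178] 0.9980356992030599
```

View pics/s4.png

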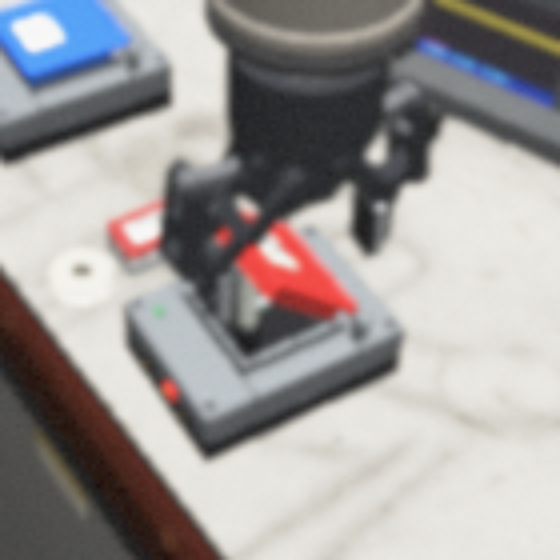

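The front finger stands ahead of the hatch lip at (215,290) in the crop, beside the rod and not touching anything. Pushing toward the hinge now.

>>> move_arm:
  increments:
    - [1,0,0.2,0.1,0]
    - [1,0,0.2,0,0]
    - [1,0,0.2,0,0]
    - [1,0,0.2,0,0]

```text
t: 7.7
tcp_pos: [0.4781, -0.1148, 0.0773]
eef_rot: [-179.9, -0.0, 86.1]
ft_force: [-0.9, -0.6, 0.4]
grip_width: 0.997
finger_force: 0.3
```

>>> move_arm:
  increments:
    - [1,0,0.2,0,0]
    - [1,0,0.2,0,0]
    - [1,0,0.2,0,0]
    - [1,0,0.2,0,0]

```text
t: 8.2
tcp_pos: [0.5108, -0.1169, 0.0773]
eef_rot: [180.0, 0.0, 86.1]
ft_force: [-0.8, -0.5, -0.6]
grip_width: 0.998
finger_force: 0.0
```

Run:
```python
from h import *
p,d,w=pts("scene");cv2.imwrite("pics/s5.png",cv2.resize(p[150:290,210:350,::-1],None,fx=4,fy=4))
s=get_state();print(s["t"],s["tcp_pos"],s["ft_force"],s["grip_width"])
```

```text
8.25 [ 0.51180727 -0.11681733  0.07743457] [ 1.00231589 -0.59021754 -0.4742256 ] 0.9997782678379948
```

View pics/s5.png

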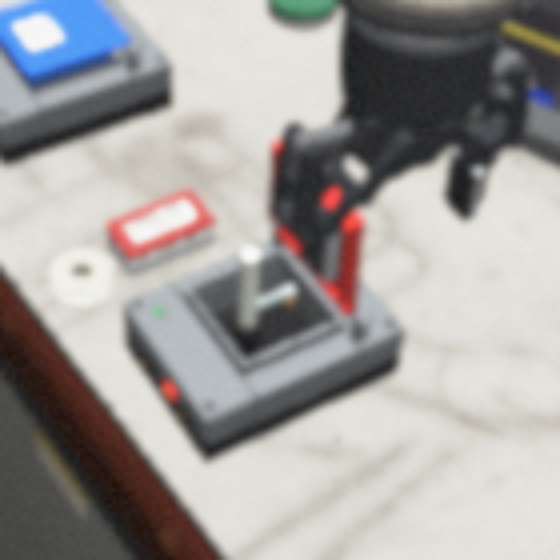

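The hatch is now nearly upright (crop (315,230)), and the rod stands free. I'll carry on to the rear stop.

>>> move_arm:
  increments:
    - [1,0,0.15,0,0]
    - [1,0,0.15,0,0]
    - [1,0,0.1,0,0]
    - [1,0,0.05,0,0]
    - [1,0,0,0,0]

```text
t: 8.88
tcp_pos: [0.5277, -0.118, 0.0772]
eef_rot: [-179.9, -0.0, 86.1]
ft_force: [-3.1, 0.7, 2.2]
grip_width: 1.001
finger_force: 1.7
```

>>> move_arm:
  increments:
    - [1,0,-0.2,0,0]
    - [1,0,-0.2,0,0]
    - [1,0,0,-0.5,0]
    - [1,0,0,-0.8,0]
    - [1,0,0,-0.8,0]

```text
t: 9.5
tcp_pos: [0.5115, -0.117, 0.1622]
eef_rot: [-180.0, -0.0, 86.1]
ft_force: [-1.1, -0.4, -0.2]
grip_width: 1.003
finger_force: 0.0
```

>>> move_arm:
  increments:
    - [1,0,0,-0.8,0]
    - [1,0,0,-0.8,0]
    - [1,0,0,0,0]
    - [1,0,0,0,0]

```text
t: 10.0
tcp_pos: [0.5117, -0.1167, 0.2248]
eef_rot: [-180.0, -0.0, 86.1]
ft_force: [-0.7, -0.3, -0.4]
grip_width: 1.003
finger_force: 0.0
```

Run:
```python
from h import *
p,d,w=pts("scene");cv2.imwrite("pics/s6.png",cv2.resize(p[150:290,210:350,::-1],None,fx=4,fy=4))
s=get_state();print(s["t"],s["tcp_pos"],s["ft_force"],s["grip_width"])
P=p.astype(int);m=(P[...,0]>120)&(P[...,1]<90)&(abs(w[...,0]-.48)<.06)&(abs(w[...,1]+.09)<.06)&(w[...,2]>.07)&(w[...,2]<.16)
q=w[m];print(len(q),q.min(0).round(3),q.max(0).round(3))
for a in(.08,.09,.1,.11,.12,.13):
    b=q[abs(q[:,2]-a)<.005]; print(a,len(b),np.median(b,0).round(4) if len(b) else "")
```

```text
10.05 [ 0.51155147 -0.11675053  0.22453484] [ 0.95905093  0.08283291 -0.0455989 ] 0.998867680846075
613 [ 0.472 -0.13   0.07 ] [ 0.497 -0.056  0.136]
0.08 96 [ 0.4823 -0.092   0.0799]
0.09 101 [ 0.4851 -0.0924  0.0898]
0.1 109 [ 0.4879 -0.0937  0.1002]
0.11 107 [ 0.491  -0.0947  0.1104]
0.12 86 [ 0.4938 -0.0938  0.1194]
0.13 75 [ 0.4912 -0.1062  0.1332]
```

View pics/s6.png

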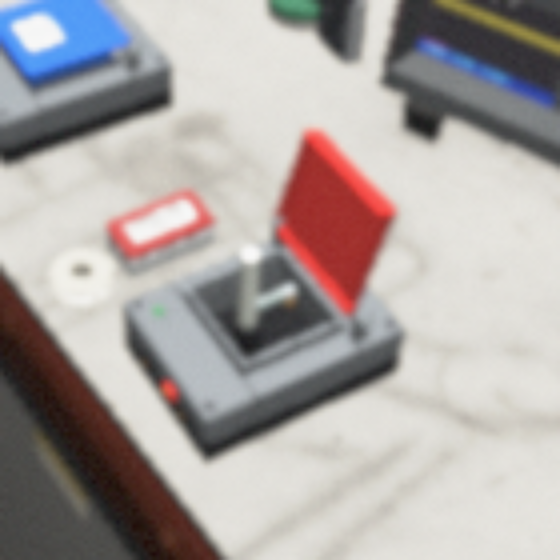

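The hatch stands open by itself, leaning back about 16° past upright (about 1.85 rad). The plunger is out and the hand is clear.

```bash
python3 -c "
from workcell import *
print(hand_in())"
```

```text
the job is handed in; nothing more can be done
None
```

I pressed the red hatch once and it popped up and stayed up; I then pushed it back to its rear stop (about 1.85 rad), where it stands open by itself, and handed the job in at about 10 s, with no verdict shown.

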